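Take the twist-locked lantern off its charging dock

ROBOT

A 6-joint arm with a two-finger parallel gripper is mounted at the origin on the work surface. World frame = base frame: x ahead of the robot, y to its left, z up, the work surface at z = 0. Lengths are in m, angles in degrees, forces in N, time in s.
With the tool pointing down it reaches from about 0.3 to 0.775 m from the base axis. Payload 14.6 kg.
Tool frame: the origin (TCP) lies midway between the tips of the shut fingers; the grasp point (between the pads) lies 19 mm behind it; z points along the fingers, y is the line along which they close (so a half turn about z gives the same grasp; the last joint's range is limited). The gripper opens to 94 mm and grips with 3 to 60 N. Pads are 16 mm wide; open, the fingers measure 119 mm over their backs; the gripper's body (75 mm by 177 mm) begins 78 mm behind the grasp point.
Start: joints at [68.033, 17.183, 87.147, -0, 75.671, -3.816], TCP at [0.171, 0.523, 0.205] pointing down, gripper open.
Joint ranges: [-173.82, 173.82], [-45.26, 126.66], [13.44, 144.39], [-59.66, 239.66], [0, 175.72], [-146.38, 146.38]. Speed limits (degrees/s): [127.2, 127.2, 147.25, 180, 180, 180].

INTERFACE

Orientations are given as [roll, pitch, yaw] about the fixed x, y, z axes, in that order (R = Rz(yaw) Ry(pitch) Rx(roll)).
In Python, from station import manip gives the robot as it stands. The module is installed in compiled form; this text tells all that it offers.
- The arm moves only by the tool move_arm, never from a script. Its argument "increments" is a list of rows, each an object of numbers: "dx", "dy", "dz": the shift along the tool's x, y, z in m; "rx", "ry", "rz": the turn, a rotation vector about the tool's x, y, z in rad. A call has 1 to 10 rows; each row is the pose to reach, as a shift and turn from the pose commanded when the call began, along the tool's axes at that moment; what a row does not reach only later rows make up. A row lasts 1/12 s, in which the tool goes at most 41.7 mm and 7.16 degrees, less where a joint would pass 70% of its speed; a pose out of reach is approached as far as the arm can. A call with a gripper value outside its range is refused whole. "gripper" is the opening, from 0 (shut) to 1 (fully open), set as the call begins (left out, the last holds). The fingers move at their own pace and stop on an object; the grip force is fixed at half the most. Time passes only in rows, so rows that repeat a pose let the fingers close. It gives the time, the measured TCP pose, the force, the opening and the grip force at its end, in the units of the state.
- manip.observe(): the state, without advancing time (a new reading comes with each control period).
- manip.capture(name): name is "scene" or "top" or "wrist"; returns the picture (420x560x3 uint8, blue, green, red); there is no depth.
- manip.camera_model(name): a dict with "intrinsics" (3x3 intrinsics, pixels), "D" ([k1, k2, p1, p2, k3] as OpenCV has them; the pictures are not rectified), "view" (4x4, takes a point from world to camera coordinates). Camera axes: x right, y down, z forward; pixel columns grow to the right and rows downward; lengths in m; the calibration is good to about 2 mm. A picture is of the moment at which its call begins: read the wrist's pose just before it. camera_model takes no time and is no camera call; for the wrist camera it gives the pose at the moment of the call.
- manip.finish_job(): hands the job in; it is judged then, once.
Trained networks look in the newest picture that a camera, given by its name, has taken for a name from the list of things; names that differ only in an ending like _2 or _b are one class to them, and where a whole thing is asked for, a point or a joint stands for the part that bears it (a point fixed in the world has none). Each returns a list of dicts, best first, with "conf" (0 to 1); they miss things now and then, are a little off and sometimes report something else, mostly with a low value. They report only what shows in the picture. A call takes as long as a camera call. They do not tell look-alikes from the thing itself.
- manip.spot_in(camera, thing): "rect" ([left, top, width, height] in pixels, round what is visible of it).
- manip.regions_of(camera, thing): "mask" (420x560 bool, what is visible of it) and "rect" ([left, top, width, height] in pixels, round what is visible of it).
- manip.place_of(camera, thing): "xy" ([column, row] in pixels: a listed point, or the origin of a listed thing).
The state is a dict: "time": time; "joints": joint angles; "joint_velocities": joint speeds; "tau": joint torques, N m; "tcp_pos": TCP position; "eef_rot": TCP orientation; "ft_force": force on the tool from outside, world axes, zero at the start; "wrist_torque": the same for the moment, N m; "opening": finger opening in m; "finger_force": force on a finger pad.
Only numpy, scipy, OpenCV 4.12 (cv2) and the standard library are available. Lean on these libraries where they do the work, as an engineer would, in place of code of your own. Each camera call takes 0.05 s, during which the arm holds its last target. There are 200 camera calls.

TASK

The cordless lantern on this side table is twist-locked on its charging dock. Hold it by its handle, turn it gently anticlockwise (seen from above) until its catch lets go, which can only be felt (the turn ends at a stop: do not wrench it past that or tug hard while it is locked), then lift it straight off, keep it upright, and stand it gently on the round cork mat, wholly on the mat. Leave the picture frame, the glass cloche and the amber candle glass where they stand.

Things in the scene. Friction and masses are not known exactly. Their poses are not given: they have to be found in the camera images.
- lantern: Cordless lantern, 0.5 to 0.8 kg, 197 mm tall: dark round foot and green battery base 84 mm across, clear globe, green cap (top at z = 147), rigid handle above it. Origin: centre of the foot's underside; z up; x along the handle's bar (symmetric under a half turn). It stands in the dock with 2.5 mm play sideways and turns more easily when its weight is lifted by 2 mm.
- lantern_foot (a point): Centre of the lantern's hollow foot, at its origin. A hidden bayonet inside locks it: it can rise only 5 mm until turned anticlockwise from above (yaw growing) by 25 to 70 degrees, each time a different amount that cannot be seen. The release window is about 15 degrees wide; its far end is a firm stop. Turned clockwise it never comes free.
- lantern_handle (a point): Centre of the lantern's handle bar, 190 mm above the lantern's origin: a level wooden bar along the lantern's x, 13 mm wide and 13 mm high (z = 183.5 to 196.5 of the lantern), 70 mm clear between its two uprights, 36 mm of free space below it above the cap. Grip it across, from above.
- dock: White round charging dock fixed to the table, 124 mm across, 12 mm high, with a dark locating rim on top: 106 mm outside, 90 mm inside, up to z = 18. Origin: centre of its underside on the table, z up. The lantern stands on its floor at z = 12. In its middle, hidden by the lantern's foot, stands the steel catch, up to z = 36.
- mat: Round cork mat fixed to the table, 140 mm across, 6 mm thick. Origin: centre of its underside, z up; its top is at z = 6.
- frame: Bystander: standing picture frame of dark wood, 190 mm wide, about 155 mm tall, its foot 80 by 120 mm. Origin: centre of its underside, z up; the picture faces its -x.
- cloche: Bystander: clear glass cloche with a ball knob on a round glass plate 110 mm across, 110 mm tall. Origin: centre of its underside, z up.
- votive: Bystander: amber candle glass, 60 mm across, 55 mm tall. Origin: centre of its underside, z up.
Mind the look-alikes: they are no part of the job. Leave any red look-alike of the lantern alone.

How it is judged (in metres and radians):
On the way:
1. the lantern is lifted clear of the dock by its handle, upright (z of lantern in the frame of dock above 0.05 m and angle between lantern's own z axis and vertical below 0.3 rad and contact force between lantern and the fingers above 1 N and distance between the grasp point and lantern_handle below 0.045 m), for 0.2 s.
At the end, for the whole second after the job is handed in: The lantern stands upright (within 0.06 rad), at rest, with its foot wholly on the cork mat (axes within 28 mm), released (horizontal distance between lantern and mat below 0.028 m and z of lantern in the frame of mat between 0.002 and 0.01 m and angle between lantern's own z axis and vertical below 0.06 rad and linear speed of lantern below 0.02 m/s and contact force between lantern and mat above 1 N); the robot touches nothing.
It fails at once if the lantern is wrenched, tugged or pressed on its dock (over 60 N between lantern and dock with its catch) (contact force between lantern and dock above 60 N).
It fails at once if the lantern is set down hard on the mat (over 50 N) (contact force between lantern and mat above 50 N).
It fails at once if the lantern is dropped (moves faster than 0.4 m/s out of the fingers, a fall of about 8 mm) (linear speed of lantern above 0.4 m/s and contact force between lantern and the fingers below 0.5 N).
It fails at once if the lantern is tipped by more than 0.4 rad (angle between lantern's own z axis and vertical above 0.4 rad).
It fails at once if the picture frame, cloche or candle glass is moved by more than 20 mm or tipped (distance of any of frame, cloche, votive from where it was at the start of the episode above 0.02 m or angle between any of frame, cloche, votive's own z axis and vertical above 0.3 rad).
It also fails if it takes over 58 s, if anything falls off the work surface, if the arm or the gripper's body presses on something with over 40 N, if the wrist force passes 120 N, or if a joint passes its speed limit or range.

## Working session

There is one attempt and no reset: what is moved stays moved. The work goes in short steps, Python scripts to look and compute and a tool call to move; the robot and the scene stay as the last step left them, time stands still between calls to the robot, and variables do not carry over. Pictures are saved under pics/ and viewed, at most 10 in all, crops included, and the job is handed in when it is done.

Besides the shell and the picture viewer there is one more tool, called after "Call:" as name(argument=value, ...), one argument or row to a line, values as JSON. move_arm: Moves the arm, as the interface text tells. Its arguments: {"type":"object","properties":{"increments":{"type":"array","items":{"type":"object","properties":{"dx":{"type":"number"},"dy":{"type":"number"},"dz":{"type":"number"},"rx":{"type":"number"},"ry":{"type":"number"},"rz":{"type":"number"}}}},"gripper":{"type":"number"}},"required":["increments"]}

```bash
mkdir -p pics; cat > h.py <<'E'
import numpy as np, cv2
from station import manip
def ray(cam,uv,z):
    m=manip.camera_model(cam); K=np.array(m["intrinsics"]);D=np.array(m["D"],float);V=np.array(m["view"])
    p=cv2.undistortPoints(np.array([[uv]],float),K,D)[0,0]
    R=V[:3,:3];t=V[:3,3];c=-R.T@t;d=R.T@np.array([p[0],p[1],1])
    return c+d*(z-c[2])/d[2]
def proj(cam,P):
    m=manip.camera_model(cam);V=np.array(m["view"])
    return cv2.projectPoints(np.array(P,float).reshape(-1,1,3),cv2.Rodrigues(V[:3,:3])[0],V[:3,3],np.array(m["intrinsics"]),np.array(m["D"],float))[0][:,0]
E
python3 - <<'E'
from h import *
s=manip.observe();print(s["time"],s["tcp_pos"],s["eef_rot"],s["opening"])
a=manip.capture("scene");b=manip.capture("top")
cv2.imwrite("pics/scene.png",a);cv2.imwrite("pics/top.png",b)
Z=dict(lantern=.012,lantern_handle=.202,dock=0,mat=.006,frame=0,cloche=0,votive=0)
for c in("top","scene"):
  for n,z in Z.items():
    for r in manip.place_of(c,n)[:3]: print(c,n,np.round(r["conf"],2),np.round(r["xy"]),np.round(ray(c,r["xy"],z),3)[:2])
E
```

```text
0.0 [0.1712205  0.52237712 0.20486689] [-1.79930776e+02 -5.25957512e-03  1.61848893e+02] 0.09384830929843448
top lantern 0.62 [337. 242.] [ 0.481 -0.121]
top lantern 0.6 [389. 241.] [ 0.485 -0.271]
top lantern 0.58 [346. 193.] [ 0.623 -0.148]
top lantern_handle 0.71 [405. 240.] [ 0.485 -0.273]
top lantern_handle 0.69 [356. 180.] [ 0.638 -0.148]
top lantern_handle 0.61 [346. 241.] [ 0.483 -0.125]
top dock 0.66 [338. 241.] [ 0.484 -0.125]
top mat 0.74 [229. 226.] [0.525 0.192]
top frame 0.64 [165. 176.] [0.671 0.384]
top cloche 0.59 [312. 136.] [ 0.793 -0.047]
top votive 0.59 [286. 281.] [0.367 0.023]
scene lantern 0.87 [210. 225.] [ 0.479 -0.127]
scene lantern 0.59 [155. 227.] [ 0.5   -0.272]
scene lantern 0.56 [193. 275.] [ 0.645 -0.139]
scene lantern_handle 0.78 [204. 174.] [ 0.485 -0.122]
scene lantern_handle 0.78 [137. 177.] [ 0.511 -0.277]
scene lantern_handle 0.76 [183. 219.] [ 0.633 -0.138]
scene dock 0.78 [213. 231.] [ 0.489 -0.117]
scene mat 0.61 [328. 251.] [0.533 0.189]
scene frame 0.64 [409. 308.] [0.682 0.386]
scene cloche 0.81 [219. 333.] [ 0.792 -0.049]
scene votive 0.9 [268. 206.] [0.382 0.018]
scene votive 0.21 [409. 306.] [0.677 0.388]
```

View pics/scene.png

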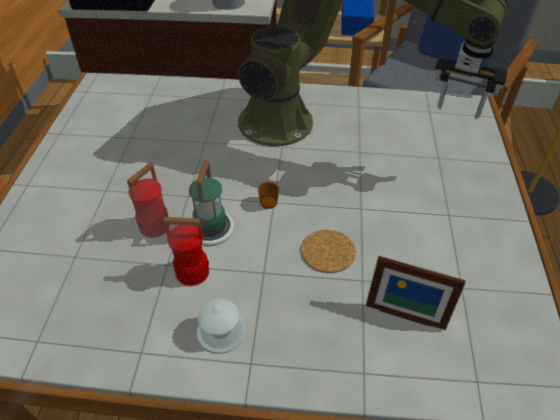

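View pics/top.png

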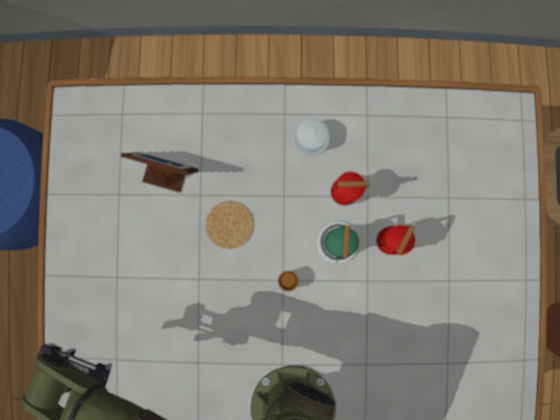

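```bash
python3 - <<'E'
from h import *
b=cv2.imread("pics/top.png")
for r in manip.regions_of("top","lantern_handle")[:4]: print(np.round(r["conf"],2),r["rect"],r["mask"].sum())
h=cv2.cvtColor(b,cv2.COLOR_BGR2HSV)
m=np.zeros(b.shape[:2],np.uint8);m[218:266,330:362]=1
m&=((h[...,0]>5)&(h[...,0]<25)&(h[...,1]>80)&(h[...,2]>70)).astype(np.uint8)
v,u=np.nonzero(m);print(len(u))
rc=cv2.minAreaRect(np.stack([u,v],1).astype(np.float32));print(rc)
W=np.array([ray("top",(x,y),.2) for x,y in zip(u,v)])[:,:2]
c=W.mean(0);e=np.linalg.svd(W-c)[2][0];print(c,np.degrees(np.arctan2(e[1],e[0])),np.ptp((W-c)@e))
cr=cv2.resize(b[165:285,290:450],None,fx=4.8,fy=4.8,interpolation=cv2.INTER_CUBIC);cv2.imwrite("pics/crop.png",cr)
E
```

```text
0.97 [374.7, 227.0, 43.7, 28.5] 1006
0.93 [325.1, 223.3, 33.0, 36.3] 890
0.68 [329.9, 170.3, 39.8, 35.6] 881
166
((346.02154541015625, 241.54864501953125), (5.422427177429199, 31.06004524230957), 2.726310968399048)
[ 0.48232987 -0.12378861] 176.89951136621283 0.07819996796094575
```

View pics/crop.png

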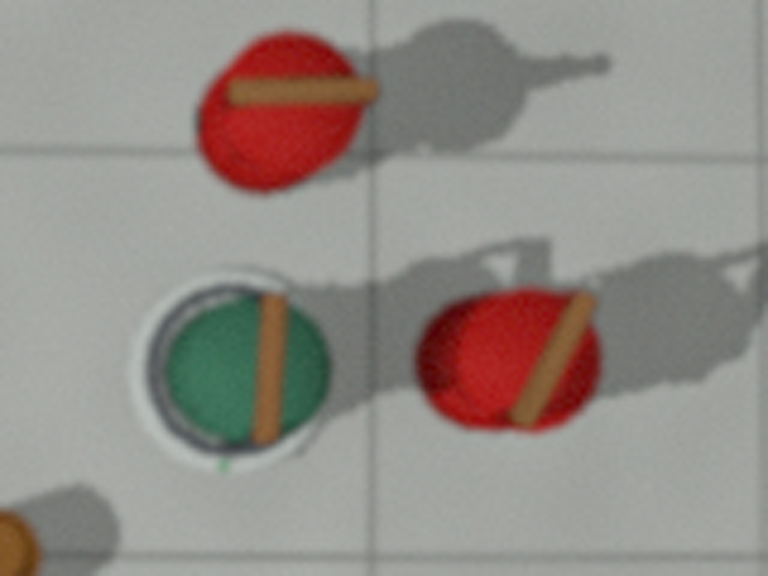

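Three lantern-like things (top view): green at (346,241) on the white dock, red at (349,187), red at (396,240). The crop confirms that the green one stands in the dock and is the one meant. Its bar lies at yaw ≈ -3°. The votive is at (288,281), the mat at (229,225).

```bash
cat >> h.py <<'E'
from scipy.spatial.transform import Rotation as Ro
def rel(p,yaw):
    s=manip.observe();R=Ro.from_euler("xyz",s["eef_rot"],degrees=True)
    d=R.inv().apply(np.array(p)-s["tcp_pos"]);w=(R.inv()*Ro.from_euler("xyz",[180,0,yaw],degrees=True)).as_rotvec()
    print("t",s["time"],"tcp",np.round(s["tcp_pos"],4),"rot",np.round(s["eef_rot"],2),"F",np.round(s["ft_force"],1),"d",np.round(d,4),"w",np.round(w,4))
E
python3 -c "
from h import *
rel([.43,-.124,.32],-3)"
```

```text
t 0.85 tcp [0.1713 0.5226 0.2054] rot [180.    -0.   161.85] F [-0.4  0.1 -0.7] d [-0.4472 -0.5339 -0.1146] w [ 0.     -0.      2.8771]
```

Call:
move_arm(
  increments=[
    {"dz": -0.04},
    {"dz": -0.08},
    {"dx": -0.497, "dy": -0.518, "dz": -0.115, "rz": 2.87},
    {"dx": -0.497, "dy": -0.518, "dz": -0.115, "rz": 2.87},
    {"dx": -0.497, "dy": -0.518, "dz": -0.115, "rz": 2.87},
    {"dx": -0.497, "dy": -0.518, "dz": -0.115, "rz": 2.87},
    {"dx": -0.497, "dy": -0.518, "dz": -0.115, "rz": 2.87},
    {"dx": -0.497, "dy": -0.518, "dz": -0.115, "rz": 2.87},
    {"dx": -0.497, "dy": -0.518, "dz": -0.115, "rz": 2.87},
    {"dx": -0.497, "dy": -0.518, "dz": -0.115, "rz": 2.87},
  ],
  gripper=1,
)

```text
validation failed for argument at $.in...
```

```bash
python3 -c "
from h import *
rel([.482,-.124,.32],-3)"
```

```text
t 0.85 tcp [0.1713 0.5226 0.2054] rot [180.    -0.   161.85] F [-0.4  0.1 -0.7] d [-0.4966 -0.5177 -0.1146] w [ 0.     -0.      2.8771]
```

Call:
move_arm(
  increments=[
    {"dx": 0, "dy": 0, "dz": -0.04, "rx": 0, "ry": 0, "rz": 0},
    {"dx": 0, "dy": 0, "dz": -0.08, "rx": 0, "ry": 0, "rz": 0},
    {"dx": 0, "dy": 0, "dz": -0.115, "rx": 0, "ry": 0, "rz": 0.12},
  ],
  gripper=1,
)

```text
time: 1.1
tcp_pos: [0.1712, 0.5224, 0.3228]
eef_rot: [180.0, -0.0, 155.1]
ft_force: [-0.6, 0.0, 0.3]
opening: 0.0941
finger_force: 0.0
```

Call:
move_arm(
  increments=[
    {"dx": -0.554, "dy": -0.455, "dz": 0, "rx": 0, "ry": 0, "rz": 2.76},
    {"dx": -0.554, "dy": -0.455, "dz": 0, "rx": 0, "ry": 0, "rz": 2.76},
    {"dx": -0.554, "dy": -0.455, "dz": 0, "rx": 0, "ry": 0, "rz": 2.76},
    {"dx": -0.554, "dy": -0.455, "dz": 0, "rx": 0, "ry": 0, "rz": 2.76},
    {"dx": -0.554, "dy": -0.455, "dz": 0, "rx": 0, "ry": 0, "rz": 2.76},
    {"dx": -0.554, "dy": -0.455, "dz": 0, "rx": 0, "ry": 0, "rz": 2.76},
    {"dx": -0.554, "dy": -0.455, "dz": 0, "rx": 0, "ry": 0, "rz": 2.76},
    {"dx": -0.554, "dy": -0.455, "dz": 0, "rx": 0, "ry": 0, "rz": 2.76},
    {"dx": -0.554, "dy": -0.455, "dz": 0, "rx": 0, "ry": 0, "rz": 2.76},
    {"dx": -0.554, "dy": -0.455, "dz": 0, "rx": 0, "ry": 0, "rz": 2.76},
  ],
  gripper=1,
)

```text
time: 1.93
tcp_pos: [0.3514, 0.1448, 0.3208]
eef_rot: [179.9, -0.0, 83.0]
ft_force: [0.8, 0.6, 0.0]
opening: 0.094
finger_force: 0.0
```

```bash
python3 -c "
from h import *
rel([.482,-.124,.32],-3)"
```

```text
t 1.9333 tcp [0.3514 0.1448 0.3208] rot [ 1.7995e+02 -2.0000e-02  8.3020e+01] F [0.8 0.6 0. ] d [-0.251   0.1623  0.0008] w [ 4.0000e-04 -1.0000e-03  1.5013e+00]
```

Call:
move_arm(
  increments=[
    {"dx": -0.251, "dy": 0.162, "dz": 0, "rx": 0, "ry": 0, "rz": 1.5},
    {"dx": -0.251, "dy": 0.162, "dz": 0, "rx": 0, "ry": 0, "rz": 1.5},
    {"dx": -0.251, "dy": 0.162, "dz": 0, "rx": 0, "ry": 0, "rz": 1.5},
    {"dx": -0.251, "dy": 0.162, "dz": 0, "rx": 0, "ry": 0, "rz": 1.5},
    {"dx": -0.251, "dy": 0.162, "dz": 0, "rx": 0, "ry": 0, "rz": 1.5},
    {"dx": -0.251, "dy": 0.162, "dz": 0, "rx": 0, "ry": 0, "rz": 1.5},
    {"dx": -0.251, "dy": 0.162, "dz": 0, "rx": 0, "ry": 0, "rz": 1.5},
    {"dx": -0.251, "dy": 0.162, "dz": 0, "rx": 0, "ry": 0, "rz": 1.5},
    {"dx": -0.251, "dy": 0.162, "dz": 0, "rx": 0, "ry": 0, "rz": 1.5},
    {"dx": -0.251, "dy": 0.162, "dz": 0, "rx": 0, "ry": 0, "rz": 1.5},
  ],
  gripper=1,
)

```text
time: 2.77
tcp_pos: [0.4832, -0.1222, 0.32]
eef_rot: [-180.0, 0.0, 11.3]
ft_force: [0.1, 1.1, 0.9]
opening: 0.094
finger_force: 0.0
```

Call:
move_arm(
  increments=[
    {"dx": 0, "dy": 0, "dz": 0, "rx": 0, "ry": 0, "rz": 0.12},
    {"dx": 0, "dy": 0, "dz": 0, "rx": 0, "ry": 0, "rz": 0.24},
    {"dx": 0, "dy": 0, "dz": 0, "rx": 0, "ry": 0, "rz": 0.25},
    {"dx": 0, "dy": 0, "dz": 0, "rx": 0, "ry": 0, "rz": 0.25},
  ],
  gripper=1,
)

```text
time: 3.1
tcp_pos: [0.4831, -0.1213, 0.3205]
eef_rot: [180.0, -0.0, -2.4]
ft_force: [0.1, 0.4, -0.6]
opening: 0.094
finger_force: 0.0
```

```bash
python3 - <<'E'
from h import *
a=manip.capture("wrist");cv2.imwrite("pics/w1.png",a)
for n,z in dict(lantern_handle=.202).items():
    for r in manip.place_of("wrist",n)[:3]: print(n,np.round(r["conf"],2),np.round(r["xy"]),np.round(ray("wrist",r["xy"],z),4)[:2])
h=cv2.cvtColor(a,cv2.COLOR_BGR2HSV)
rel([.482,-.124,.32],-3)
print(proj("wrist",[[.447,-.122,.2085],[.517,-.126,.2085],[.482,-.124,.2085]]))
E
```

```text
lantern_handle 0.73 [445. 191.] [ 0.4909 -0.2733]
lantern_handle 0.7 [300.  34.] [ 0.6281 -0.1419]
lantern_handle 0.57 [285. 209.] [ 0.4804 -0.1246]
t 3.2 tcp [ 0.4831 -0.1212  0.3205] rot [ 1.80e+02 -1.00e-02 -2.37e+00] F [ 0.5 -0.4  0.3] d [-0.001   0.0028  0.0005] w [ 0.     -0.0001  0.011 ]
[[284.05420248 244.21082854]
 [285.44277325 171.33412444]
 [284.72557287 208.94644782]]
```

View pics/w1.png

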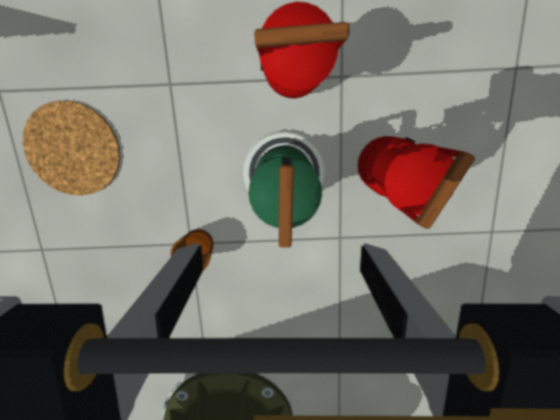

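The wrist view shows the green lantern's bar from (286,165) to (286,246), red lanterns at (300,40) and (445,190), votive at (195,245) left of the fingers' path. The estimate agrees; descending.

Call:
move_arm(
  increments=[
    {"dx": -0.001, "dy": 0.003, "dz": 0.03, "rx": 0, "ry": 0, "rz": 0.01},
    {"dx": -0.001, "dy": 0.003, "dz": 0.06, "rx": 0, "ry": 0, "rz": 0.01},
    {"dx": -0.001, "dy": 0.003, "dz": 0.09, "rx": 0, "ry": 0, "rz": 0.01},
    {"dx": -0.001, "dy": 0.003, "dz": 0.11, "rx": 0, "ry": 0, "rz": 0.01},
    {"dx": -0.001, "dy": 0.003, "dz": 0.13, "rx": 0, "ry": 0, "rz": 0.01},
    {"dx": -0.001, "dy": 0.003, "dz": 0.1375, "rx": 0, "ry": 0, "rz": 0.01},
    {"dx": -0.001, "dy": 0.003, "dz": 0.1375, "rx": 0, "ry": 0, "rz": 0.01},
    {"dx": -0.001, "dy": 0.003, "dz": 0.1375, "rx": 0, "ry": 0, "rz": 0.01},
  ],
  gripper=1,
)

```text
time: 3.87
tcp_pos: [0.4822, -0.1243, 0.1837]
eef_rot: [180.0, -0.0, -3.1]
ft_force: [0.9, -0.4, 0.2]
opening: 0.0942
finger_force: 0.0
```

Call:
move_arm(
  increments=[
    {"dx": 0, "dy": 0, "dz": 0, "rx": 0, "ry": 0, "rz": 0},
    {"dx": 0, "dy": 0, "dz": 0, "rx": 0, "ry": 0, "rz": 0},
    {"dx": 0, "dy": 0, "dz": 0, "rx": 0, "ry": 0, "rz": 0},
    {"dx": 0, "dy": 0, "dz": 0, "rx": 0, "ry": 0, "rz": 0},
    {"dx": 0, "dy": 0, "dz": 0, "rx": 0, "ry": 0, "rz": 0},
    {"dx": 0, "dy": 0, "dz": 0, "rx": 0, "ry": 0, "rz": 0},
    {"dx": 0, "dy": 0, "dz": 0, "rx": 0, "ry": 0, "rz": 0},
    {"dx": 0, "dy": 0, "dz": 0, "rx": 0, "ry": 0, "rz": 0},
  ],
  gripper=0,
)

```text
time: 4.53
tcp_pos: [0.482, -0.1242, 0.183]
eef_rot: [180.0, -0.0, -3.2]
ft_force: [0.4, 0.1, -0.8]
opening: 0.0443
finger_force: 0.0
```

Call:
move_arm(
  increments=[
    {"dx": 0, "dy": 0, "dz": 0, "rx": 0, "ry": 0, "rz": 0},
    {"dx": 0, "dy": 0, "dz": 0, "rx": 0, "ry": 0, "rz": 0},
    {"dx": 0, "dy": 0, "dz": 0, "rx": 0, "ry": 0, "rz": 0},
    {"dx": 0, "dy": 0, "dz": 0, "rx": 0, "ry": 0, "rz": 0},
    {"dx": 0, "dy": 0, "dz": 0, "rx": 0, "ry": 0, "rz": 0},
    {"dx": 0, "dy": 0, "dz": 0, "rx": 0, "ry": 0, "rz": 0},
    {"dx": 0, "dy": 0, "dz": 0, "rx": 0, "ry": 0, "rz": 0},
    {"dx": 0, "dy": 0, "dz": 0, "rx": 0, "ry": 0, "rz": 0},
  ],
  gripper=0,
)

```text
time: 5.2
tcp_pos: [0.482, -0.1243, 0.183]
eef_rot: [180.0, -0.0, -3.2]
ft_force: [-0.7, -1.4, -1.0]
opening: 0.0129
finger_force: 30.0
```

```bash
python3 -c "
from h import *
rel([.482,-.124,.185],-3)
s=manip.observe();print(s['wrist_torque'],s['opening'],s['finger_force'])"
```

```text
t 5.2 tcp [ 0.482  -0.1243  0.183 ] rot [179.99  -0.    -3.17] F [-0.7 -1.4 -1. ] d [ 0.     -0.0003 -0.002 ] w [ 0.0002 -0.0001 -0.0029]
[-0.39251361  0.04343797  0.01135998] 0.0128545501458609 29.992334246635437
```

Call:
move_arm(
  increments=[
    {"dx": 0, "dy": 0, "dz": -0.001, "rx": 0, "ry": 0, "rz": 0},
    {"dx": 0, "dy": 0, "dz": -0.002, "rx": 0, "ry": 0, "rz": 0},
    {"dx": 0, "dy": 0, "dz": -0.0025, "rx": 0, "ry": 0, "rz": 0},
    {"dx": 0, "dy": 0, "dz": -0.0025, "rx": 0, "ry": 0, "rz": 0},
  ],
)

```text
time: 5.53
tcp_pos: [0.4817, -0.1241, 0.1851]
eef_rot: [-180.0, 0.0, -3.2]
ft_force: [0.3, -0.5, -7.8]
opening: 0.0129
finger_force: 30.0
```

```bash
cat > s.py <<'E'
from h import *
s=manip.observe();print(s['time'],s['tcp_pos'],s['eef_rot'][2],'F',np.round(s['ft_force'],1),'T',np.round(s['wrist_torque'],3),s['opening'],s['finger_force'])
E
python3 s.py
```

```text
5.5333 [ 0.48172556 -0.12407696  0.18513036] -3.1580353296247337 F [ 0.3 -0.5 -7.8] T [-0.019  0.143 -0.043] 0.012855822554837597 29.990711510181427
```

Call:
move_arm(
  increments=[
    {"dx": 0, "dy": 0, "dz": 0, "rx": 0, "ry": 0, "rz": -0.05},
    {"dx": 0, "dy": 0, "dz": 0, "rx": 0, "ry": 0, "rz": -0.1},
    {"dx": 0, "dy": 0, "dz": 0, "rx": 0, "ry": 0, "rz": -0.15},
    {"dx": 0, "dy": 0, "dz": 0, "rx": 0, "ry": 0, "rz": -0.2},
    {"dx": 0, "dy": 0, "dz": 0, "rx": 0, "ry": 0, "rz": -0.25},
    {"dx": 0, "dy": 0, "dz": 0, "rx": 0, "ry": 0, "rz": -0.3},
    {"dx": 0, "dy": 0, "dz": 0, "rx": 0, "ry": 0, "rz": -0.35},
    {"dx": 0, "dy": 0, "dz": 0, "rx": 0, "ry": 0, "rz": -0.4},
    {"dx": 0, "dy": 0, "dz": 0, "rx": 0, "ry": 0, "rz": -0.4},
  ],
)

```text
time: 6.28
tcp_pos: [0.4818, -0.1241, 0.1852]
eef_rot: [-180.0, 0.0, 19.9]
ft_force: [0.1, -0.1, -7.1]
opening: 0.0127
finger_force: 30.0
```

```bash
python3 s.py
```

```text
6.2833 [ 0.48177907 -0.12412664  0.18517915] 19.892966765480452 F [ 0.1 -0.1 -7.1] T [-0.02   0.146  0.056] 0.012662246303862361 29.990034699440002
```

Call:
move_arm(
  increments=[
    {"dx": 0, "dy": 0, "dz": 0, "rx": 0, "ry": 0, "rz": -0.035},
    {"dx": 0, "dy": 0, "dz": 0, "rx": 0, "ry": 0, "rz": -0.07},
    {"dx": 0, "dy": 0, "dz": 0, "rx": 0, "ry": 0, "rz": -0.105},
    {"dx": 0, "dy": 0, "dz": 0, "rx": 0, "ry": 0, "rz": -0.14},
    {"dx": 0, "dy": 0, "dz": 0, "rx": 0, "ry": 0, "rz": -0.14},
  ],
)

```text
time: 6.7
tcp_pos: [0.4818, -0.1242, 0.1853]
eef_rot: [-180.0, 0.0, 27.8]
ft_force: [0.3, 0.3, -8.1]
opening: 0.0126
finger_force: 30.0
```

```bash
python3 s.py
```

```text
6.7 [ 0.48183488 -0.12416425  0.18525878] 27.7772802725324 F [ 0.3  0.3 -8.1] T [0.006 0.139 0.04 ] 0.012627435449783446 29.990251064300537
```

Call:
move_arm(
  increments=[
    {"dx": 0, "dy": 0, "dz": 0, "rx": 0, "ry": 0, "rz": -0.035},
    {"dx": 0, "dy": 0, "dz": 0, "rx": 0, "ry": 0, "rz": -0.07},
    {"dx": 0, "dy": 0, "dz": 0, "rx": 0, "ry": 0, "rz": -0.105},
    {"dx": 0, "dy": 0, "dz": 0, "rx": 0, "ry": 0, "rz": -0.105},
  ],
)

```text
time: 7.03
tcp_pos: [0.4819, -0.1242, 0.1853]
eef_rot: [-180.0, 0.0, 33.8]
ft_force: [0.2, 0.7, -7.5]
opening: 0.0125
finger_force: 30.0
```

```bash
python3 s.py
```

```text
7.0333 [ 0.4818748  -0.12418288  0.18530793] 33.75810625644485 F [ 0.2  0.7 -7.5] T [-0.03   0.084 -0.001] 0.012510035980953094 29.99026447534561
```

Call:
move_arm(
  increments=[
    {"dx": 0, "dy": 0, "dz": 0, "rx": 0, "ry": 0, "rz": -0.035},
    {"dx": 0, "dy": 0, "dz": 0, "rx": 0, "ry": 0, "rz": -0.07},
    {"dx": 0, "dy": 0, "dz": 0, "rx": 0, "ry": 0, "rz": -0.105},
    {"dx": 0, "dy": 0, "dz": 0, "rx": 0, "ry": 0, "rz": -0.105},
  ],
)

```text
time: 7.37
tcp_pos: [0.4819, -0.1242, 0.1854]
eef_rot: [-180.0, 0.0, 39.8]
ft_force: [-0.2, 0.4, -7.9]
opening: 0.0128
finger_force: 30.0
```

```bash
python3 s.py
```

```text
7.3667 [ 0.4819027  -0.12419537  0.1853669 ] 39.75011296174736 F [-0.2  0.4 -7.9] T [-0.044  0.076  0.039] 0.012827286384861863 29.99025732278824
```

Call:
move_arm(
  increments=[
    {"dx": 0, "dy": 0, "dz": 0, "rx": 0, "ry": 0, "rz": -0.035},
    {"dx": 0, "dy": 0, "dz": 0, "rx": 0, "ry": 0, "rz": -0.07},
    {"dx": 0, "dy": 0, "dz": 0, "rx": 0, "ry": 0, "rz": -0.105},
    {"dx": 0, "dy": 0, "dz": 0, "rx": 0, "ry": 0, "rz": -0.105},
  ],
)

```text
time: 7.7
tcp_pos: [0.4819, -0.1242, 0.1854]
eef_rot: [-180.0, 0.0, 45.8]
ft_force: [-0.5, 0.0, -8.1]
opening: 0.0125
finger_force: 30.0
```

```bash
python3 s.py
```

```text
7.7 [ 0.48190425 -0.12419794  0.18538651] 45.75026588693824 F [-0.5  0.  -8.1] T [-0.087  0.145  0.016] 0.012458935250490796 29.990224242210388
```

Call:
move_arm(
  increments=[
    {"dx": 0, "dy": 0, "dz": 0, "rx": 0, "ry": 0, "rz": -0.035},
    {"dx": 0, "dy": 0, "dz": 0, "rx": 0, "ry": 0, "rz": -0.07},
    {"dx": 0, "dy": 0, "dz": 0, "rx": 0, "ry": 0, "rz": -0.105},
    {"dx": 0, "dy": 0, "dz": 0, "rx": 0, "ry": 0, "rz": -0.105},
  ],
)

```text
time: 8.03
tcp_pos: [0.4819, -0.1242, 0.1854]
eef_rot: [-180.0, 0.0, 51.8]
ft_force: [-1.2, -0.7, -7.4]
opening: 0.0126
finger_force: 30.0
```

```bash
python3 s.py
```

```text
8.0333 [ 0.48191933 -0.12421952  0.18540879] 51.75173726803837 F [-1.2 -0.7 -7.4] T [-0.089  0.163 -0.017] 0.012631634237278328 29.990211725234985
```

Call:
move_arm(
  increments=[
    {"dx": 0, "dy": 0, "dz": 0, "rx": 0, "ry": 0, "rz": -0.035},
    {"dx": 0, "dy": 0, "dz": 0, "rx": 0, "ry": 0, "rz": -0.07},
    {"dx": 0, "dy": 0, "dz": 0, "rx": 0, "ry": 0, "rz": -0.105},
    {"dx": 0, "dy": 0, "dz": 0, "rx": 0, "ry": 0, "rz": -0.105},
  ],
)

```text
time: 8.37
tcp_pos: [0.4819, -0.1242, 0.1854]
eef_rot: [-180.0, 0.0, 57.8]
ft_force: [-0.7, -1.1, -7.9]
opening: 0.0128
finger_force: 30.0
```

```bash
python3 s.py
```

```text
8.3667 [ 0.48190903 -0.12423012  0.18541062] 57.7572800002487 F [-0.7 -1.1 -7.9] T [-0.066  0.108 -0.002] 0.012846797956504308 29.9902081489563
```

Call:
move_arm(
  increments=[
    {"dx": 0, "dy": 0, "dz": 0, "rx": 0, "ry": 0, "rz": -0.035},
    {"dx": 0, "dy": 0, "dz": 0, "rx": 0, "ry": 0, "rz": -0.07},
    {"dx": 0, "dy": 0, "dz": 0, "rx": 0, "ry": 0, "rz": -0.105},
    {"dx": 0, "dy": 0, "dz": 0, "rx": 0, "ry": 0, "rz": -0.105},
  ],
)

```text
time: 8.7
tcp_pos: [0.4819, -0.1242, 0.1854]
eef_rot: [-180.0, 0.0, 63.8]
ft_force: [0.7, 0.7, -8.4]
opening: 0.0129
finger_force: 30.0
```

```bash
python3 s.py; python3 - <<'E'
from h import *
a=manip.capture("wrist");cv2.imwrite("pics/w2.png",a)
print(proj("wrist",[[.482,-.124,.2085]]))
E
```

```text
8.7 [ 0.48194611 -0.12421458  0.18544454] 63.77186996769113 F [ 0.7  0.7 -8.4] T [-0.029  0.177 -0.022] 0.01288301269851716 29.99024659395218
[[280.49071432 276.85877748]]
```

View pics/w2.png

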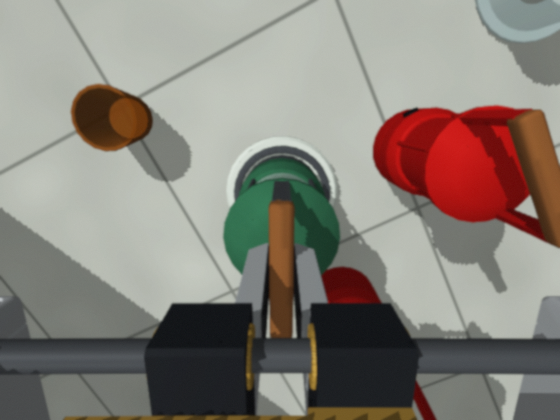

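The bar (270–292, 200–335) is held square between the fingers, so the lantern turns with the gripper. The stop hasn't been felt yet; continuing.

Call:
move_arm(
  increments=[
    {"dx": 0, "dy": 0, "dz": 0, "rx": 0, "ry": 0, "rz": -0.03},
    {"dx": 0, "dy": 0, "dz": 0, "rx": 0, "ry": 0, "rz": -0.06},
    {"dx": 0, "dy": 0, "dz": 0, "rx": 0, "ry": 0, "rz": -0.07},
    {"dx": 0, "dy": 0, "dz": 0, "rx": 0, "ry": 0, "rz": -0.07},
  ],
)

```text
time: 9.08
tcp_pos: [0.482, -0.1243, 0.1854]
eef_rot: [180.0, -0.0, 67.7]
ft_force: [0.2, -0.6, -7.2]
opening: 0.0128
finger_force: 30.2
```

```bash
python3 s.py
```

```text
9.0833 [ 0.48196662 -0.12425534  0.18544378] 67.7449844626485 F [ 0.2 -0.6 -7.2] T [-0.139  0.049 -0.329] 0.012781631973962936 30.155575275421143
```

The stop is felt (torque −0.33 N m) at yaw ≈67. Backing off 7° into the window, then a careful lift test.

Call:
move_arm(
  increments=[
    {"dx": 0, "dy": 0, "dz": 0, "rx": 0, "ry": 0, "rz": 0.04},
    {"dx": 0, "dy": 0, "dz": 0, "rx": 0, "ry": 0, "rz": 0.08},
    {"dx": 0, "dy": 0, "dz": 0, "rx": 0, "ry": 0, "rz": 0.12},
    {"dx": 0, "dy": 0, "dz": 0, "rx": 0, "ry": 0, "rz": 0.12},
    {"dx": 0, "dy": 0, "dz": -0.001, "rx": 0, "ry": 0, "rz": 0.12},
    {"dx": 0, "dy": 0, "dz": -0.002, "rx": 0, "ry": 0, "rz": 0.12},
    {"dx": 0, "dy": 0, "dz": -0.003, "rx": 0, "ry": 0, "rz": 0.12},
    {"dx": 0, "dy": 0, "dz": -0.0035, "rx": 0, "ry": 0, "rz": 0.12},
  ],
)

```text
time: 9.75
tcp_pos: [0.482, -0.1243, 0.1892]
eef_rot: [180.0, -0.0, 61.0]
ft_force: [-0.3, -0.6, -8.0]
opening: 0.0125
finger_force: 30.0
```

```bash
python3 s.py
```

```text
9.75 [ 0.48200176 -0.12425367  0.18916134] 61.02168086770675 F [-0.3 -0.6 -8. ] T [-0.064  0.071 -0.003] 0.012535540734571086 29.990639090538025
```

Call:
move_arm(
  increments=[
    {"dx": 0, "dy": 0, "dz": -0.001, "rx": 0, "ry": 0, "rz": 0},
    {"dx": 0, "dy": 0, "dz": -0.002, "rx": 0, "ry": 0, "rz": 0},
    {"dx": 0, "dy": 0, "dz": -0.002, "rx": 0, "ry": 0, "rz": 0},
  ],
)

```text
time: 10.0
tcp_pos: [0.482, -0.1243, 0.1912]
eef_rot: [180.0, -0.0, 61.0]
ft_force: [-0.3, 0.4, -6.9]
opening: 0.0128
finger_force: 30.0
```

Call:
move_arm(
  increments=[
    {"dx": 0, "dy": 0, "dz": -0.001, "rx": 0, "ry": 0, "rz": 0},
    {"dx": 0, "dy": 0, "dz": -0.001, "rx": 0, "ry": 0, "rz": 0},
  ],
)

```text
time: 10.17
tcp_pos: [0.482, -0.1243, 0.1921]
eef_rot: [180.0, -0.0, 61.0]
ft_force: [0.6, -0.8, -8.0]
opening: 0.0129
finger_force: 30.0
```

Free: 9 mm up with only its weight felt. Lifting straight off.

Call:
move_arm(
  increments=[
    {"dx": 0, "dy": 0, "dz": -0.005, "rx": 0, "ry": 0, "rz": 0},
    {"dx": 0, "dy": 0, "dz": -0.014, "rx": 0, "ry": 0, "rz": 0},
    {"dx": 0, "dy": 0, "dz": -0.026, "rx": 0, "ry": 0, "rz": 0},
    {"dx": 0, "dy": 0, "dz": -0.04, "rx": 0, "ry": 0, "rz": 0},
    {"dx": 0, "dy": 0, "dz": -0.055, "rx": 0, "ry": 0, "rz": 0},
    {"dx": 0, "dy": 0, "dz": -0.07, "rx": 0, "ry": 0, "rz": 0},
    {"dx": 0, "dy": 0, "dz": -0.082, "rx": 0, "ry": 0, "rz": 0},
    {"dx": 0, "dy": 0, "dz": -0.09, "rx": 0, "ry": 0, "rz": 0},
    {"dx": 0, "dy": 0, "dz": -0.09, "rx": 0, "ry": 0, "rz": 0},
    {"dx": 0, "dy": 0, "dz": -0.09, "rx": 0, "ry": 0, "rz": 0},
  ],
)

```text
time: 11.0
tcp_pos: [0.482, -0.1242, 0.282]
eef_rot: [180.0, -0.0, 61.0]
ft_force: [-0.6, -0.2, -8.8]
opening: 0.013
finger_force: 30.0
```

```bash
python3 - <<'E'
from h import *
import s
b=manip.capture("top"); 
for c in("top","scene"):
  if c=="scene": manip.capture(c)
  r=manip.regions_of(c,"mat")[0]; v,u=np.nonzero(r["mask"]); W=np.array([ray(c,(x,y),.006)[:2] for x,y in zip(u,v)]);print(c,r["conf"],W.mean(0),(W.max(0)+W.min(0))/2,np.ptp(W,axis=0))
for n in ["lantern","lantern_handle"]:
  for r in manip.place_of("scene",n)[:3]: print(n,r["xy"],r["conf"])
rel([.528,.191,.282],61)
E
```

```text
11.0 [ 0.48195589 -0.12421906  0.28204034] 61.00712604703318 F [-0.6 -0.2 -8.8] T [-0.033  0.204  0.015] 0.012964462425533663 29.99064803123474
top 0.61 [0.52981478 0.19095232] [0.52907856 0.19115851] [0.13637912 0.13417456]
scene 0.91 [0.53161861 0.19125654] [0.53036629 0.19043455] [0.13593695 0.13653899]
lantern [192.9, 271.3] 0.69
lantern [155.7, 225.8] 0.67
lantern [208.2, 198.4] 0.62
lantern_handle [182.3, 220.0] 0.94
lantern_handle [136.7, 174.6] 0.91
lantern_handle [199.1, 139.6] 0.87
t 11.3 tcp [ 0.4818 -0.1242  0.2815] rot [-1.7995e+02  1.0000e-02  6.1010e+01] F [ 0.2 -0.9 -7.4] d [ 0.2981 -0.1124 -0.0005] w [-0.0009  0.0002  0.0002]
```

Call:
move_arm(
  increments=[
    {"dx": 0.004, "dy": -0.0015, "dz": 0, "rx": 0, "ry": 0, "rz": 0},
    {"dx": 0.014, "dy": -0.005, "dz": 0, "rx": 0, "ry": 0, "rz": 0},
    {"dx": 0.03, "dy": -0.011, "dz": 0, "rx": 0, "ry": 0, "rz": 0},
    {"dx": 0.052, "dy": -0.019, "dz": 0, "rx": 0, "ry": 0, "rz": 0},
    {"dx": 0.076, "dy": -0.028, "dz": 0, "rx": 0, "ry": 0, "rz": 0},
    {"dx": 0.1, "dy": -0.037, "dz": 0, "rx": 0, "ry": 0, "rz": 0},
    {"dx": 0.124, "dy": -0.046, "dz": 0, "rx": 0, "ry": 0, "rz": 0},
    {"dx": 0.144, "dy": -0.0535, "dz": 0, "rx": 0, "ry": 0, "rz": 0},
    {"dx": 0.157, "dy": -0.058, "dz": 0, "rx": 0, "ry": 0, "rz": 0},
    {"dx": 0.16, "dy": -0.0595, "dz": 0, "rx": 0, "ry": 0, "rz": 0},
  ],
)

```text
time: 12.13
tcp_pos: [0.5075, 0.0474, 0.2819]
eef_rot: [-180.0, -0.0, 61.2]
ft_force: [0.3, 1.0, -7.7]
opening: 0.013
finger_force: 30.0
```

Call:
move_arm(
  increments=[
    {"dx": 0.004, "dy": -0.0015, "dz": 0, "rx": 0, "ry": 0, "rz": 0},
    {"dx": 0.014, "dy": -0.005, "dz": 0, "rx": 0, "ry": 0, "rz": 0},
    {"dx": 0.03, "dy": -0.011, "dz": 0, "rx": 0, "ry": 0, "rz": 0},
    {"dx": 0.052, "dy": -0.019, "dz": 0, "rx": 0, "ry": 0, "rz": 0},
    {"dx": 0.076, "dy": -0.028, "dz": 0, "rx": 0, "ry": 0, "rz": 0},
    {"dx": 0.1, "dy": -0.037, "dz": 0, "rx": 0, "ry": 0, "rz": 0},
    {"dx": 0.12, "dy": -0.0445, "dz": 0, "rx": 0, "ry": 0, "rz": 0},
    {"dx": 0.132, "dy": -0.049, "dz": 0, "rx": 0, "ry": 0, "rz": 0},
    {"dx": 0.138, "dy": -0.051, "dz": 0, "rx": 0, "ry": 0, "rz": 0},
    {"dx": 0.139, "dy": -0.0515, "dz": 0, "rx": 0, "ry": 0, "rz": 0},
  ],
)

```text
time: 12.97
tcp_pos: [0.5299, 0.1916, 0.2817]
eef_rot: [-180.0, 0.0, 61.0]
ft_force: [0.1, 0.4, -7.4]
opening: 0.0125
finger_force: 30.0
```

```bash
python3 - <<'E'
from h import *
import s
cv2.imwrite("pics/s2.png",cv2.resize(manip.capture("scene")[110:310,200:460],None,fx=3,fy=3))
rel([.530,.191,.180],61)
E
```

```text
12.9667 [0.52987456 0.19158157 0.28169161] 61.039293162836714 F [ 0.1  0.4 -7.4] T [ 0.018  0.018 -0.011] 0.012531768113060966 29.990715980529785
t 13.0167 tcp [0.5298 0.1909 0.2818] rot [-1.800e+02  2.000e-02  6.101e+01] F [-0.4 -0.7 -7.2] d [2.000e-04 1.000e-04 1.018e-01] w [-0.0001  0.0004  0.0002]
```

View pics/s2.png

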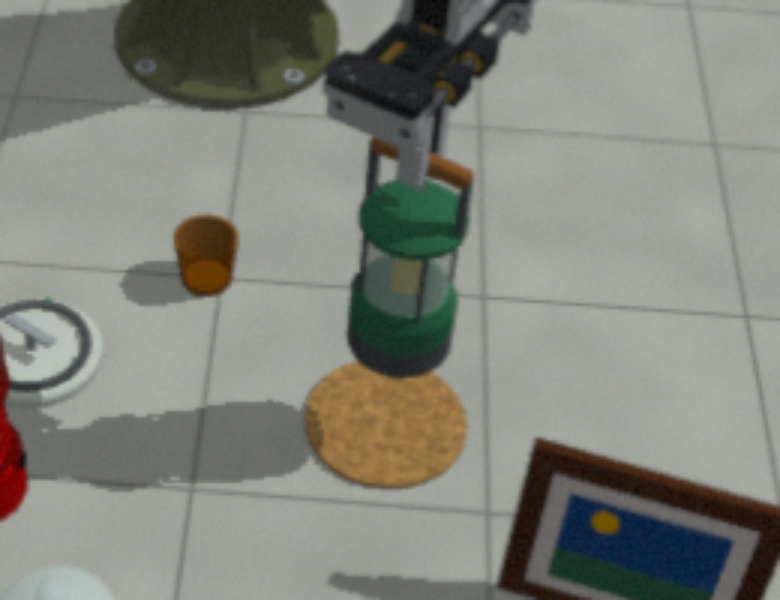

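It hangs upright over the mat (crop, lantern base at (400,350), mat centre (385,425)), with the dock empty and bystanders untouched. Lowering.

Call:
move_arm(
  increments=[
    {"dx": 0, "dy": 0, "dz": 0.006, "rx": 0, "ry": 0, "rz": 0},
    {"dx": 0, "dy": 0, "dz": 0.018, "rx": 0, "ry": 0, "rz": 0},
    {"dx": 0, "dy": 0, "dz": 0.033, "rx": 0, "ry": 0, "rz": 0},
    {"dx": 0, "dy": 0, "dz": 0.05, "rx": 0, "ry": 0, "rz": 0},
    {"dx": 0, "dy": 0, "dz": 0.066, "rx": 0, "ry": 0, "rz": 0},
    {"dx": 0, "dy": 0, "dz": 0.08, "rx": 0, "ry": 0, "rz": 0},
    {"dx": 0, "dy": 0, "dz": 0.09, "rx": 0, "ry": 0, "rz": 0},
    {"dx": 0, "dy": 0, "dz": 0.096, "rx": 0, "ry": 0, "rz": 0},
    {"dx": 0, "dy": 0, "dz": 0.099, "rx": 0, "ry": 0, "rz": 0},
    {"dx": 0, "dy": 0, "dz": 0.099, "rx": 0, "ry": 0, "rz": 0},
  ],
)

```text
time: 13.85
tcp_pos: [0.5298, 0.1908, 0.1828]
eef_rot: [-180.0, 0.0, 61.0]
ft_force: [0.9, -0.2, -7.5]
opening: 0.0126
finger_force: 30.0
```

Call:
move_arm(
  increments=[
    {"dx": 0, "dy": 0, "dz": 0.001, "rx": 0, "ry": 0, "rz": 0},
    {"dx": 0, "dy": 0, "dz": 0.002, "rx": 0, "ry": 0, "rz": 0},
    {"dx": 0, "dy": 0, "dz": 0.003, "rx": 0, "ry": 0, "rz": 0},
    {"dx": 0, "dy": 0, "dz": 0.004, "rx": 0, "ry": 0, "rz": 0},
    {"dx": 0, "dy": 0, "dz": 0.004, "rx": 0, "ry": 0, "rz": 0},
  ],
)

```text
time: 14.27
tcp_pos: [0.5297, 0.1911, 0.1789]
eef_rot: [-180.0, 0.0, 61.0]
ft_force: [0.2, 1.0, -7.8]
opening: 0.0129
finger_force: 30.0
```

Call:
move_arm(
  increments=[
    {"dx": 0, "dy": 0, "dz": 0.001, "rx": 0, "ry": 0, "rz": 0},
    {"dx": 0, "dy": 0, "dz": 0.001, "rx": 0, "ry": 0, "rz": 0},
  ],
)

```text
time: 14.43
tcp_pos: [0.5298, 0.1911, 0.1778]
eef_rot: [-180.0, 0.0, 61.0]
ft_force: [-0.5, -0.7, -7.4]
opening: 0.013
finger_force: 30.0
```

Call:
move_arm(
  increments=[
    {"dx": 0, "dy": 0, "dz": 0.0007, "rx": 0, "ry": 0, "rz": 0},
    {"dx": 0, "dy": 0, "dz": 0.0007, "rx": 0, "ry": 0, "rz": 0},
  ],
)

```text
time: 14.6
tcp_pos: [0.5298, 0.1911, 0.1772]
eef_rot: [-180.0, 0.0, 61.0]
ft_force: [0.2, -0.1, -7.4]
opening: 0.0127
finger_force: 30.0
```

Call:
move_arm(
  increments=[
    {"dx": 0, "dy": 0, "dz": 0.0006, "rx": 0, "ry": 0, "rz": 0},
    {"dx": 0, "dy": 0, "dz": 0.0006, "rx": 0, "ry": 0, "rz": 0},
  ],
)

```text
time: 14.77
tcp_pos: [0.53, 0.1911, 0.1769]
eef_rot: [180.0, -0.0, 61.0]
ft_force: [0.1, -0.9, -5.2]
opening: 0.0122
finger_force: 30.0
```

Call:
move_arm(
  increments=[
    {"dx": 0, "dy": 0, "dz": 0.0005, "rx": 0, "ry": 0, "rz": 0},
    {"dx": 0, "dy": 0, "dz": 0.0005, "rx": 0, "ry": 0, "rz": 0},
  ],
)

```text
time: 14.93
tcp_pos: [0.5301, 0.1911, 0.1769]
eef_rot: [179.9, -0.0, 61.0]
ft_force: [0.7, -1.2, 0.9]
opening: 0.0126
finger_force: 30.0
```

Contact made, weight fully on the mat. Release.

Call:
move_arm(
  increments=[
    {"dx": 0, "dy": 0, "dz": 0, "rx": 0, "ry": 0, "rz": 0},
    {"dx": 0, "dy": 0, "dz": 0, "rx": 0, "ry": 0, "rz": 0},
    {"dx": 0, "dy": 0, "dz": 0, "rx": 0, "ry": 0, "rz": 0},
    {"dx": 0, "dy": 0, "dz": 0, "rx": 0, "ry": 0, "rz": 0},
    {"dx": 0, "dy": 0, "dz": 0, "rx": 0, "ry": 0, "rz": 0},
    {"dx": 0, "dy": 0, "dz": 0, "rx": 0, "ry": 0, "rz": 0},
    {"dx": 0, "dy": 0, "dz": 0, "rx": 0, "ry": 0, "rz": 0},
    {"dx": 0, "dy": 0, "dz": 0, "rx": 0, "ry": 0, "rz": 0},
  ],
  gripper=0.8,
)

```text
time: 15.6
tcp_pos: [0.5298, 0.1911, 0.1761]
eef_rot: [-180.0, 0.0, 61.0]
ft_force: [0.0, -0.7, 0.7]
opening: 0.0629
finger_force: 0.0
```

Call:
move_arm(
  increments=[
    {"dx": 0, "dy": 0, "dz": -0.01, "rx": 0, "ry": 0, "rz": 0},
    {"dx": 0, "dy": 0, "dz": -0.03, "rx": 0, "ry": 0, "rz": 0},
    {"dx": 0, "dy": 0, "dz": -0.06, "rx": 0, "ry": 0, "rz": 0},
    {"dx": 0, "dy": 0, "dz": -0.09, "rx": 0, "ry": 0, "rz": 0},
    {"dx": 0, "dy": 0, "dz": -0.12, "rx": 0, "ry": 0, "rz": 0},
    {"dx": 0, "dy": 0, "dz": -0.13, "rx": 0, "ry": 0, "rz": 0},
    {"dx": 0, "dy": 0, "dz": -0.13, "rx": 0, "ry": 0, "rz": 0},
    {"dx": 0, "dy": 0, "dz": -0.13, "rx": 0, "ry": 0, "rz": 0},
  ],
)

```text
time: 16.27
tcp_pos: [0.5297, 0.1911, 0.3057]
eef_rot: [-180.0, 0.0, 61.0]
ft_force: [-0.4, -0.3, -1.0]
opening: 0.075
finger_force: 0.0
```

```bash
python3 - <<'E'
from h import *
import s
cv2.imwrite("pics/s3.png",cv2.resize(manip.capture("scene")[110:310,200:460],None,fx=3,fy=3))
for r in manip.place_of("scene","lantern")[:3]: print(r["conf"],r["xy"],ray("scene",r["xy"],.006))
for r in manip.place_of("scene","lantern_handle")[:3]: print(r["conf"],r["xy"],ray("scene",r["xy"],.196))
E
```

```text
16.2667 [0.52965298 0.19107899 0.30565811] 61.007742895265174 F [-0.4 -0.3 -1. ] T [-0.095  0.101  0.006] 0.07500962798041372 0.0
0.8 [193.6, 273.7] [ 0.63756286 -0.13844627  0.006     ]
0.69 [155.2, 226.4] [ 0.49462979 -0.2736155   0.006     ]
0.67 [328.3, 252.0] [0.53633907 0.19027873 0.006     ]
0.8 [138.4, 172.6] [ 0.49051218 -0.28174972  0.196     ]
0.65 [184.0, 218.3] [ 0.62596048 -0.13859841  0.196     ]
```

View pics/s3.png

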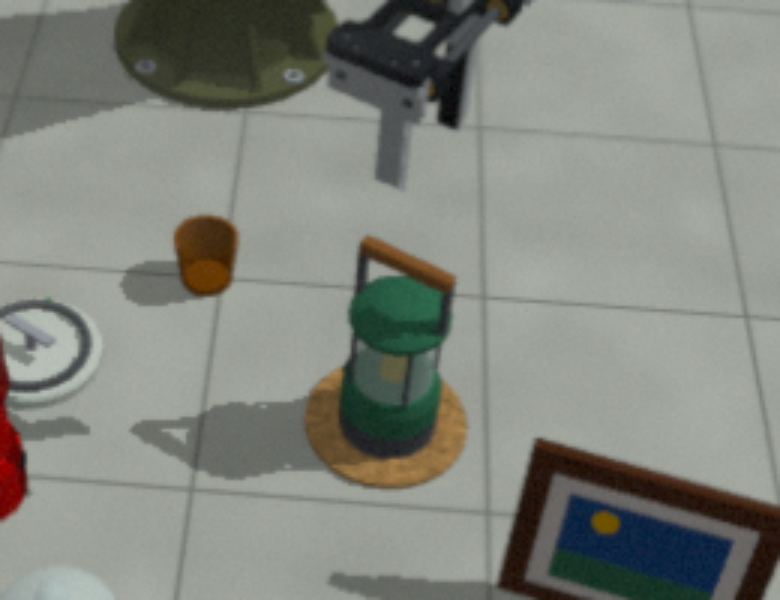

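The lantern stands upright and centred on the mat (crop (390,430)), and the gripper is clear of it.

```bash
python3 -c "
from station import manip
print(manip.finish_job())"
```

```text
the job is handed in; nothing more can be done
None
```

The lantern was turned about 70° anticlockwise to its stop and backed off about 7°. It then lifted free and was set down gently, upright near the centre of the cork mat; I handed the job in, and no verdict was returned.

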